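Lock the slicer's disc and take off its retaining cap

TASK

Swing the slicer's yellow-tipped lock bar down until it rests in its catch, so that the disc is locked. Then take the red retaining cap off the hub: nobody remembers whether its thread is left- or right-handed, so try it gently one way and, if it will not turn, the other. Finish while still holding the cap in the gripper, upright and still, lifted straight up off the hub with its underside at least 5 cm above the hub's rim; leave the bowl, bottles and spatula beside the slicer where they stand.

Things in the scene. Friction and masses are not known exactly. Their poses are not given: they have to be found in the camera images.
- lock_bar (a joint): Angle of the lock bar about its level hinge, rad. 0: it lies level in its forked catch (closed, end of travel); larger: tip swung up (1.57 upright, 1.7 end of travel). It starts open and stays where it is left (hinge friction 0.12 N m, no spring); about 1.5 N pressed down near the tip moves it.
- lock_hinge (a point): Centre of the lock bar's hinge, 114 mm high. The frame swings with the bar: -x runs from hinge to tip, y is the hinge line, z is normal to the upper face. The steel bar, 16 mm wide and 10 mm thick, is centred on the hinge; closed, its top is 119 mm high. Hinge cheeks reach 11 mm along the bar, 127 mm high. The catch: two prongs beside the bar 62 mm from the hinge, 14 mm long, 123 mm high.
- lock_tip (a point): Middle of the upper face of the lock bar's yellow tip pad, 100 mm from the hinge; frame as lock_hinge. The pad reaches from 80 to 118 mm from the hinge and is 24 mm wide, 10 mm thick. Push down here to close the bar.
- slicer: Low white table-top vegetable slicer, fixed, 250 x 300 mm, top at 90 mm; origin at table height under the hub's axis. In its frame the housing spans x -125 to 125 mm, y -120 to 180 mm; the hinge is at x 60, y 140 mm and the closed bar runs along -x.
- hub_seat (a point): Point on the hub's vertical axis at the level of its rim (130 mm above the table), on which the cap's knob sits. The hub is a 48 mm steel cylinder that stands up 31 mm from the middle of a fixed 200 mm steel slicing disc whose top is at 99 mm.
- cap: Red round retaining cap, about 0.15 kg: a fluted knob 52 mm in diameter, 34 mm high, with a white line across its top. Origin: centre of the knob's underside; z up, x along the white line. A steel stem 22 mm thick and 20 mm long hangs below it in the hub, with a 38 mm cross foot held down by the hub's quick thread. Grip it across the knob from above.
- cap_under (a point): Same point as the cap's origin. The thread's hand is hidden and varies. Turned the loosening way (anticlockwise from above if right-handed, clockwise if left-handed) the cap turns easily, without rising by itself, and lifts straight out once turned 70 to 115 degrees from its start; turned the other way it stops hard within about 10 degrees.
- sauce_bowl: White ceramic bowl, 90 mm across, 45 mm high, standing beside the slicer; leave it alone. Origin: centre of its underside.
- spatula: Spatula with black handle lying on the table; leave it alone.
- oil_bottle: Green glass bottle with steel cap, 64 mm across, 210 mm high; leave it alone. Origin: centre of its underside.
- squeeze_bottle: Yellow bottle with red cap, 54 mm across, 160 mm high; leave it alone. Origin: centre of its underside.
Things that resemble listed ones, but are neither listed nor needed, are in the scene too. Of the things shaped like the cap, the red one is meant.

How it is judged:
On the way, in this order (a step that is already met when the one before it is completed fails the run):
1. the lock bar is swung down into its catch (value of joint lock_bar below 0.06 rad), for 0.2 s.
2. the cap is lifted off the hub, its underside over 40 mm above the rim, with the bar still closed (z of cap_under in the frame of hub_seat above 0.04 m and value of joint lock_bar below 0.06 rad), for 0.2 s.
At the end, for the whole second after the job is handed in: The lock bar is closed (within 0.06 rad of its catch); the gripper holds the cap (over 2 N), upright within 0.3 rad, at rest, touching nothing else, its underside more than 40 mm above the hub's rim and within 80 mm of the hub's axis sideways (all of step 2 and horizontal distance between cap and hub_seat below 0.08 m and angle between cap's own z axis and vertical below 0.3 rad and contact force between the fingers and cap above 2 N and linear speed of cap below 0.03 m/s and angular speed of cap below 0.3 rad/s and contact force between cap and slicer below 0.2 N); the arm keeps its last pose, push and grip.
It fails at once if a bystander on the table (bowl, spatula, bottles) is moved by more than 30 mm (distance of any of sauce_bowl, spatula, oil_bottle, squeeze_bottle from where it was at the start of the episode above 0.03 m).
It also fails if it takes over 58 s, if anything falls off the work surface, if the arm or the gripper's body presses on something with over 40 N, if the wrist force passes 120 N, or if a joint passes its speed limit or range.

ROBOT

A 7-joint arm with a two-finger parallel gripper is mounted at the origin on the work surface. World frame = base frame: x ahead of the robot, y to its left, z up, the work surface at z = 0. Lengths are in m, angles in rad, forces in N, time in s.
With the tool pointing down it reaches from about 0.4 to 0.85 m from the base axis. Payload 10.4 kg.
Tool frame: the origin (TCP) lies on the centre line of the jaws, within the pads' length; the fingertips stand 22 mm ahead of it and the grasp point (between the pads) lies 3 mm ahead of it; z points along the fingers, y is the direction in which the jaws open and shut (so a half turn about z gives the same grasp; the last joint's range is limited). The gripper opens to 85 mm and grips with 20 to 120 N. Pads are 22 mm wide; open, the fingers measure 114 mm over their backs; the gripper's body (76 mm by 85 mm) begins 54 mm behind the grasp point. The pads swing forward as they close: fully open they stand 13 mm farther back than shut.
Start: joints at [1.204, 0.332, -0.065, 1.46, 0.022, 1.35, -0.088], TCP at [0.211, -0.588, 0.253] pointing down, gripper open.
Joint ranges: [-2.6, 2.6], [-0.5, 2.12], [-1.47, 1.34], [0.16, 2.42], [-1.27, 4.41], [0.06, 2.06], [-2.6, 2.6]. Speed limits (rad/s): [2.22, 2.22, 2.79, 2.79, 3.14, 3.14, 3.14].

INTERFACE

Orientations are given as a unit quaternion [x, y, z, w].
In Python, from workcell import manip gives the robot as it stands. The module is installed in compiled form; this text tells all that it offers.
- The arm moves only by the shell command python3 -m crank 'ROWS' [FORCE]. ROWS is JSON, a list of rows, each a list of 3 entries, a list of its own where there are three numbers: the opening, from -1 (shut) to 1 (fully open), then the shift along the tool's x, y, z normalised to -1 to 1, where 1 is 80 mm, then the turn, a rotation vector about the tool's x, y, z normalised to -1 to 1, where 1 is pi/4 rad. In form: [[jaw, [tx, ty, tz], [ax, ay, az]], ...]. A call has exactly 5 rows; each row shifts and turns the commanded pose from where the row before left it, along the tool's axes as they then stand; what a row does not reach is not made up. A row lasts 1/10 s, in which the tool goes at most 50 mm and 8.59 degrees, less where a joint would pass 70% of its speed; a pose out of reach is approached as far as the arm can. A call with a number of a shift or a turn outside -1 to 1 is refused whole. A call with a gripper value outside its range is refused whole. The fingers move at their own pace and stop on an object; FORCE is the grip in N (left out, the last holds). Time passes only in rows, so rows that do not move let the fingers close, or fill a call up. It gives the time, the measured TCP pose, the force and the opening at its end, in the units of the state.
- manip.get_obs(): the state, without advancing time (a new reading comes with each control period).
- manip.camera(name): name is "scene" or "top" or "wrist"; returns the picture (420x560x3 uint8, blue, green, red); there is no depth.
- manip.camera_info(name): a dict with "K" (3x3 intrinsics, pixels), "camera_from_world" (4x4, takes a point from world to camera coordinates); the wrist camera has in their place "mount" (4x4, takes a point from camera to tool coordinates, whose origin is the TCP and whose axes are the flange's). Camera axes: x right, y down, z forward; pixel columns grow to the right and rows downward; lengths in m; the calibration is good to about 2 mm. The wrist camera is an equidistant fisheye: a pixel r from the principal point sees the ray r / f radians off the axis. A picture is of the moment at which its call begins: read the wrist's pose just before it. camera_info takes no time and is no camera call.
- manip.hand_in(): hands the job in, once; it reports no verdict.
The state is a dict: "clock": time; "joint_pos": joint angles; "joint_velocities": joint speeds; "tau": joint torques, N m; "position": TCP position; "ee_rot": TCP orientation; "ft_force": force on the tool from outside, world axes, zero at the start; "torque": the same for the moment, N m; "grip_width": opening from 0.0 (shut) to 1.0 (fully open).
Only numpy, scipy, OpenCV 4.12 (cv2) and the standard library are available. Lean on these libraries where they do the work, as an engineer would, in place of code of your own. Each camera call takes 0.05 s, during which the arm holds its last target.

## Working session

There is one attempt and no reset: what is moved stays moved. The work goes in short steps, Python scripts to look and compute and a shell command to move; the robot and the scene stay as the last step left them, time stands still between calls to the robot, and variables do not carry over. Pictures are saved under pics/ and viewed, and the job is handed in when it is done.

```bash
mkdir -p pics; python3 - <<'E'
from workcell import manip
import cv2
o=manip.get_obs(); print(o)
for n in ("scene","top","wrist"):
    cv2.imwrite(f"pics/{n}0.png",manip.camera(n)); print(n,manip.camera_info(n))
E
```

```text
{'clock': 0.0, 'joint_pos': array([ 1.20441081,  0.33290529, -0.06470598,  1.46095191,  0.02159117,
        1.34989167, -0.08853755]), 'joint_velocities': array([-0.00138949,  0.00015738,  0.00074758, -0.00156452,  0.00205042,
       -0.00084351, -0.00078048]), 'tau': array([-1.43229274e-03, -6.25438571e+01,  4.84834844e-02, -3.91607738e+01,
        1.62235228e-02,  9.89321445e-03, -3.39570795e-05]), 'position': array([ 0.21054354, -0.5881009 ,  0.25248999]), 'ee_rot': array([ 9.85263598e-01,  1.71041250e-01, -1.52791267e-04, -7.14369039e-04]), 'ft_force': array([1.19368793, 0.521427  , 0.32631398]), 'torque': array([-0.02928108,  0.00067203,  0.02341754]), 'grip_width': 1.0000342586916882}
scene {'K': array([[515.70882516,   0.        , 281.35671916],
       [  0.        , 515.70882516, 217.78625065],
       [  0.        ,   0.        ,   1.        ]]), 'camera_from_world': array([[-3.26030094e-02,  9.99468183e-01,  6.28013701e-04,
         7.33056011e-02],
       [ 8.32580962e-01,  2.75067031e-02, -5.53219959e-01,
        -4.62144364e-01],
       [-5.52943022e-01, -1.75137633e-02, 
[... 379 characters left out ...]
     [-0.98348469, -0.00879644, -0.18077743,  0.62260402],
       [ 0.18068621,  0.01025345, -0.98348735,  1.1545063 ],
       [ 0.        ,  0.        ,  0.        ,  1.        ]])}
wrist {'K': array([[325.1922621 ,   0.        , 277.44315402],
       [  0.        , 325.1922621 , 202.89007946],
       [  0.        ,   0.        ,   1.        ]]), 'mount': array([[ 1.12833036e-03, -9.48636248e-01, -3.16366870e-01,
         8.12522586e-02],
       [ 9.99999328e-01,  9.85573020e-04,  6.11250183e-04,
        -6.42302095e-04],
       [-2.68051428e-04, -3.16367347e-01,  9.48636722e-01,
        -1.21468588e-01],
       [ 0.00000000e+00,  0.00000000e+00,  0.00000000e+00,
         1.00000000e+00]])}
```

View pics/scene0.png

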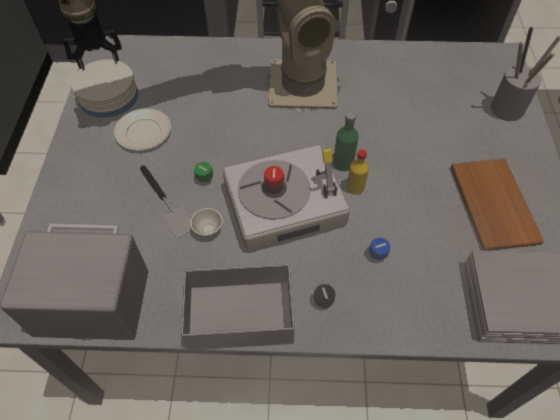

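View pics/top0.png

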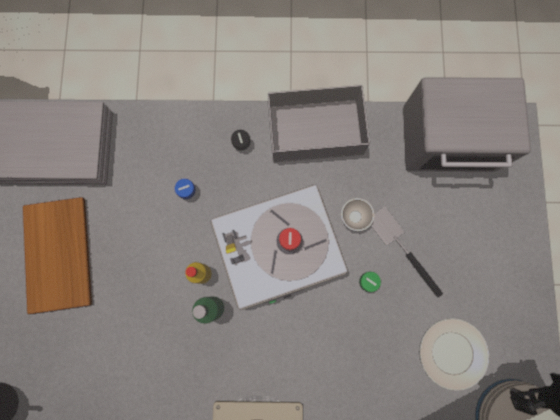

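View pics/wrist0.png

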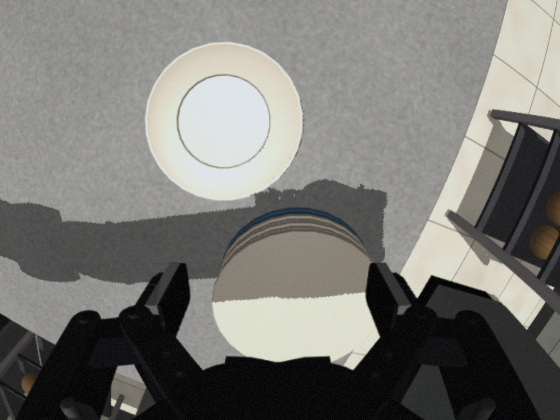

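The cap-shaped things in the top picture are red (289,240), green (371,282), blue (185,189) and black (241,140). The red one fits, since it is red and sits on the hub at the disc's centre. The yellow-tipped bar is near (232,247), standing up. I'll enlarge both views to confirm.

```bash
python3 - <<'E'
import cv2
a=cv2.imread("pics/top0.png")[180:320,180:360]; cv2.imwrite("pics/topc.png",cv2.resize(a,None,fx=4.3,fy=4.3,interpolation=cv2.INTER_CUBIC))
a=cv2.imread("pics/scene0.png")[105:245,215:385]; cv2.imwrite("pics/scenec.png",cv2.resize(a,None,fx=4.25,fy=4.25,interpolation=cv2.INTER_CUBIC))
E
```

```text
(no output)
```

View pics/topc.png

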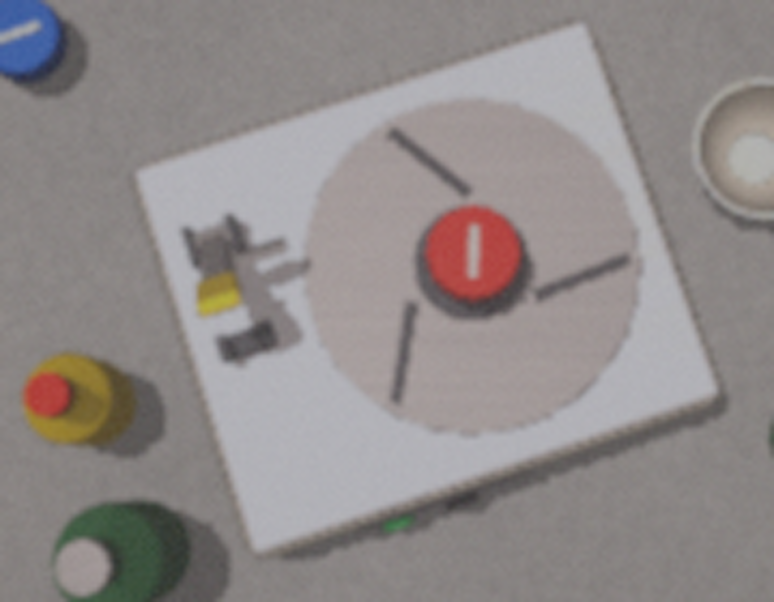

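View pics/scenec.png

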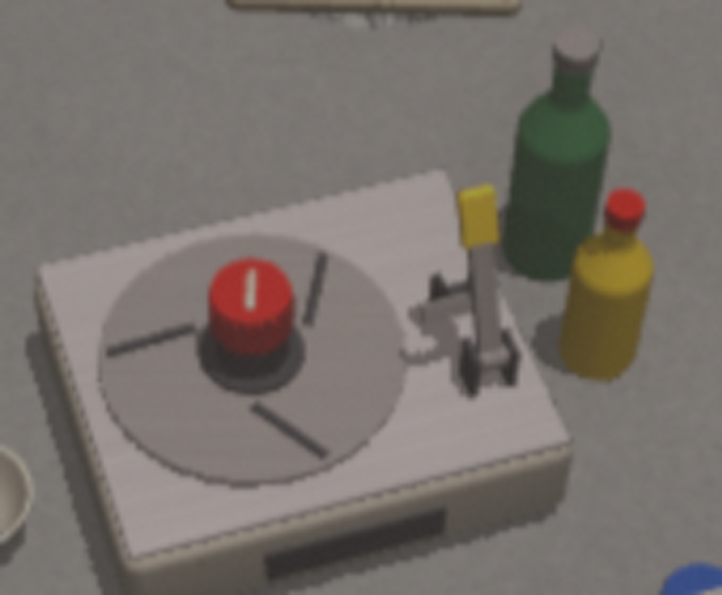

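The crops confirm the red knob on the hub: top crop (473,253), scene crop (251,285). The yellow pad stands raised at top crop (218,294) and scene crop (479,215). The hinge is at top crop (215,243) and the catch at (248,342). Both bottles stand close to the bar's side.

```bash
cat > h.py <<'E'
import numpy as np, cv2
from workcell import manip
from scipy.spatial.transform import Rotation as R
def ray(n,u,v):
    i=manip.camera_info(n);M=np.array(i["camera_from_world"]);K=np.array(i["K"])
    d=M[:3,:3].T@np.linalg.solve(K,[u,v,1]);return -M[:3,:3].T@M[:3,3],d
def plane(n,u,v,z):
    c,d=ray(n,u,v);return c+d*(z-c[2])/d[2]
def tri(p,q):
    (c1,d1),(c2,d2)=ray("top",*p),ray("scene",*q)
    s=np.linalg.lstsq(np.c_[d1,-d2],c2-c1,rcond=None)[0]
    a,b=c1+d1*s[0],c2+d2*s[1];return (a+b)/2,np.linalg.norm(a-b)
def proj(n,p):
    i=manip.camera_info(n);M=np.array(i["camera_from_world"]);x=np.array(i["K"])@(M[:3,:3]@p+M[:3,3]);return x[:2]/x[2]
T=lambda u,v:(180+u/4.3,180+v/4.3)
S=lambda u,v:(215+u/4.25,105+v/4.25)
def wproj(p,pos,q):
    i=manip.camera_info("wrist");m=np.array(i["mount"]);K=np.array(i["K"])
    t=R.from_quat(q).inv().apply(p-pos); c=m[:3,:3].T@(t-m[:3,3])
    th=np.arctan2(np.hypot(c[0],c[1]),c[2]);r=np.hypot(c[0],c[1])
    return K[0,0]*th*c[:2]/r+K[:2,2]
def wray(u,v,pos,q):
    i=manip.camera_info("wrist");m=np.array(i["mount"]);K=np.array(i["K"])
    d=(np.array([u,v])-K[:2,2])/K[0,0];th=np.hypot(*d)
    c=np.r_[np.sin(th)*d/th,np.cos(th)];r=R.from_quat(q)
    return r.apply(m[:3,3])+pos, r.apply(m[:3,:3]@c)
def wplane(u,v,z,pos,q):
    c,d=wray(u,v,pos,q);return c+d*(z-c[2])/d[2]
E
python3 - <<'E'
from h import *
np.set_printoptions(precision=4,suppress=True)
print("cap",tri(T(473,253),S(251,285)),plane("top",*T(473,253),.164),plane("scene",*S(251,285),.164))
print("tip",tri(T(218,294),S(479,215)))
C=[plane("top",*T(*c),.09) for c in[(137,172),(583,22),(718,390),(258,550)]]
for c in C:print("corner",c)
print([np.linalg.norm(C[i]-C[i-1]) for i in range(4)])
mid=np.mean(C,0);print(mid)
print("hinge",plane("top",*T(215,243),.12),"catch",plane("top",*T(248,342),.12))
E
```

```text
cap (array([ 0.523, -0.077,  0.166]), np.float64(0.0027605066217354464)) [ 0.5232 -0.0784  0.164 ] [ 0.5214 -0.0757  0.164 ]
tip (array([0.4953, 0.0613, 0.2051]), np.float64(0.003884605008321007))
corner [0.5785 0.1234 0.09  ]
corner [ 0.6738 -0.1464  0.09  ]
corner [ 0.4516 -0.225   0.09  ]
corner [0.3564 0.0446 0.09  ]
[np.float64(0.2357275100000625), np.float64(0.2861104201251627), np.float64(0.2357191186883747), np.float64(0.2858490426114446)]
[ 0.5151 -0.0509  0.09  ]
hinge [0.5325 0.0715 0.12  ] catch [0.4751 0.0507 0.12  ]
```

```bash
python3 - <<'E'
from h import *
np.set_printoptions(precision=4,suppress=True)
print("oil cap",tri(T(82,567),S(577,48)),plane("top",*T(82,567),.21))
print("squeeze cap",tri(T(47,394),S(625,208)),plane("top",*T(47,394),.16))
h=np.array([.5325,.0735]);x=np.array([.943,.333]);x/=np.linalg.norm(x);y=np.array([-x[1],x[0]])
print(np.degrees(np.arctan2(x[1],x[0])))
for d in (.04,.08,.1,.118):print(d,h-d*x)
for n,p in(("hinge",[*h,.114]),("cap",[.524,-.078,.164])):
  print(n,(proj("top",np.array(p))-180)*4.3,(proj("scene",np.array(p))-[215,105])*4.25)
for n in("oil","sq"):
  p=plane("top",*(T(82,567) if n=="oil" else T(47,394)),.21 if n=="oil" else .16)[:2]
  print(n,"in bar frame (toward tip, y)",-(p-h)@x,(p-h)@y)
r=R.from_quat(manip.get_obs()["ee_rot"]);print(r.as_matrix())
E
```

```text
oil cap (array([0.3514, 0.1279, 0.2045]), np.float64(0.0024152668979013346)) [0.3517 0.1257 0.21  ]
squeeze cap (array([0.4429, 0.1605, 0.1544]), np.float64(0.0026526275045502044)) [0.4427 0.158  0.16  ]
19.44956876444292
0.04 [0.4948 0.0602]
0.08 [0.4571 0.0469]
0.1 [0.4382 0.0402]
0.118 [0.4212 0.0342]
hinge [212.7505 244.1107] [485.3311 353.97  ]
cap [472.2059 251.6288] [247.189  288.1805]
oil in bar frame (toward tip, y) 0.15311669544684983 0.1094699312850329
sq in bar frame (toward tip, y) 0.05654182215452249 0.10957680309850583
[[ 0.9415  0.3371 -0.0004]
 [ 0.3371 -0.9415  0.001 ]
 [-0.0001 -0.001  -1.    ]]
```

```bash
python3 -m crank '[[-1,[0,0,-0.3],[0,0,0]],[-1,[0.2,-0.2,-0.3],[0,0,0]],[-1,[0.33,-0.32,0],[0,0,0]],[-1,[0.33,-0.32,0],[0,0,0]],[-1,[0.33,-0.32,0],[0,0,0]]]' 30
python3 -m crank '[[-1,[0.33,-0.32,0],[0,0,0]],[-1,[0.33,-0.32,0],[0,0,0]],[-1,[0.33,-0.32,0],[0,0,0]],[-1,[0.33,-0.32,0],[0,0,0]],[-1,[0.33,-0.32,0],[0,0,0]]]'
```

```text
clock: 0.65
position: [0.2695, -0.4676, 0.3012]
ee_rot: [0.985, 0.171, -0.0, -0.0]
ft_force: [1.5, 0.1, 0.8]
grip_width: 0.142
clock: 1.15
position: [0.3505, -0.3025, 0.3012]
ee_rot: [0.985, 0.171, -0.0, 0.0]
ft_force: [0.7, -0.1, 0.8]
grip_width: -0.001
```

```bash
python3 -m crank '[[-1,[0.39,-0.366,0],[0,0,0]],[-1,[0.39,-0.366,0],[0,0,0]],[-1,[0.39,-0.366,0],[0,0,0]],[-1,[0.39,-0.366,0],[0,0,0]],[-1,[0.39,-0.366,0],[0,0,0]]]'
python3 -m crank '[[-1,[0.39,-0.366,0],[0,0,0]],[-1,[0.39,-0.366,0],[0,0,0]],[-1,[0.39,-0.366,0],[0,0,0]],[-1,[0.39,-0.366,0],[0,0,0]],[-1,[0.366,-0.364,0],[0,0,0]]]'
python3 - <<'E'
from h import *
o=manip.get_obs();print(o["position"],o["ee_rot"],o["joint_pos"])
im=manip.camera("wrist");cv2.imwrite("pics/w1.png",im)
cv2.imwrite("pics/t1.png",manip.camera("top"))
E
```

```text
clock: 1.65
position: [0.448, -0.1119, 0.3013]
ee_rot: [0.985, 0.171, 0.0, 0.0]
ft_force: [0.8, -1.5, -0.1]
grip_width: -0.006
clock: 2.15
position: [0.544, 0.0775, 0.3012]
ee_rot: [0.985, 0.171, 0.0, 0.0]
ft_force: [0.8, -0.7, 0.2]
grip_width: -0.002
[0.54400966 0.07754519 0.3011847 ] [9.85307625e-01 1.70789003e-01 2.49700010e-05 2.50344448e-05] [ 0.4219688   0.21583095 -0.74683724  1.55756279  0.14761281  1.42603159
 -1.56215431]
```

View pics/w1.png

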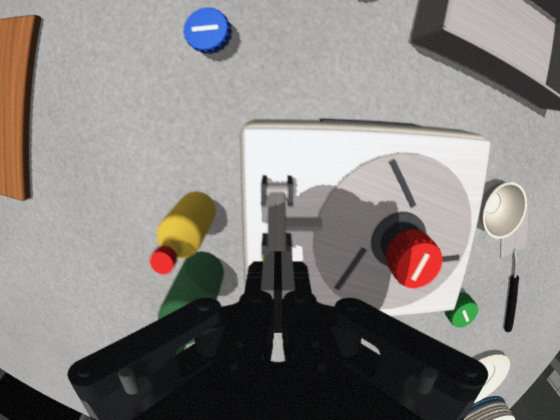

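View pics/t1.png

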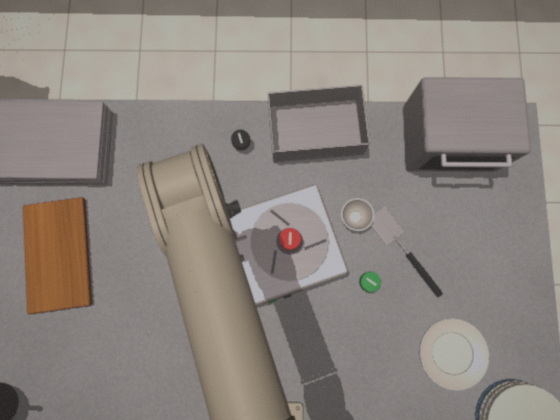

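The wrist view shows the bar at column 277, in line with the closed fingers, with its hinge near (278,190). I'll check this against the earlier estimate.

```bash
python3 - <<'E'
from h import *
np.set_printoptions(precision=4,suppress=True)
o=manip.get_obs();p,q=o["position"],o["ee_rot"]
print("hinge",wplane(278,190,.12,p,q))
print("proj hinge",wproj(np.array([.5325,.0735,.114]),p,q))
print("tip grasp proj fingertip",wproj(p+[0,0,-.022],p,q))
for a in(1.16,1.3,1.45,1.57):
  x=np.array([.943,.333]);d=.08*np.cos(a);print(a,wproj(np.array([*(np.array([.5325,.0735])-x*d),.114+.08*np.sin(a)]),p,q))
im=cv2.imread("pics/w1.png")[160:340,180:380];cv2.imwrite("pics/w1c.png",cv2.resize(im,None,fx=3.3,fy=3.3,interpolation=cv2.INTER_CUBIC))
E
```

```text
hinge [0.5377 0.0803 0.12  ]
proj hinge [282.6692 195.3386]
tip grasp proj fingertip [278.6107 265.8153]
1.16 [283.0132 259.1906]
1.3 [283.3374 249.7533]
1.45 [283.683  237.5207]
1.57 [283.9464 226.3759]
```

View pics/w1c.png

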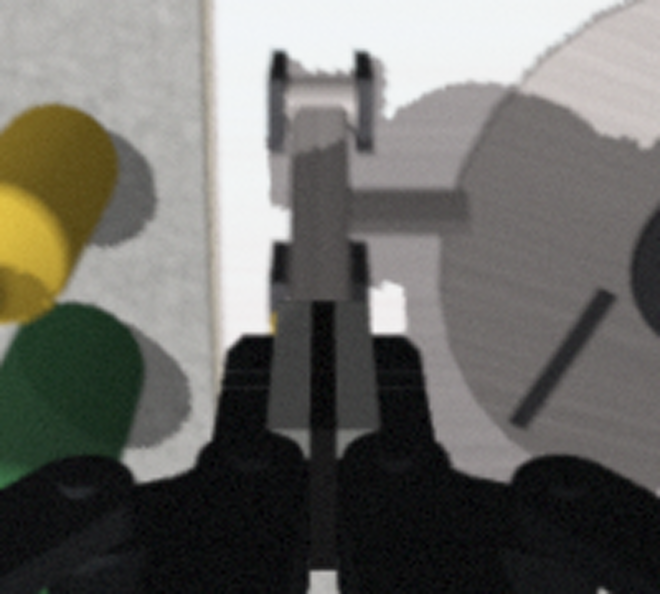

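```bash
python3 -m crank '[[-1,[0,0,0.3],[0,0,0]],[-1,[0,0,0.3],[0,0,0]],[-1,[0,0,0.3],[0,0,0]],[-1,[0,0,0.25],[0,0,0]],[-1,[0,0,0],[0,0,0]]]'
python3 - <<'E'
from h import *
cv2.imwrite("pics/w2.png",manip.camera("wrist"))
im=manip.camera("scene")[90:230,240:440];cv2.imwrite("pics/s2.png",cv2.resize(im,None,fx=3.5,fy=3.5))
E
```

```text
clock: 2.75
position: [0.5419, 0.0751, 0.2066]
ee_rot: [0.985, 0.171, -0.002, -0.0]
ft_force: [-0.3, -0.0, 0.1]
grip_width: -0.002
```

View pics/w2.png

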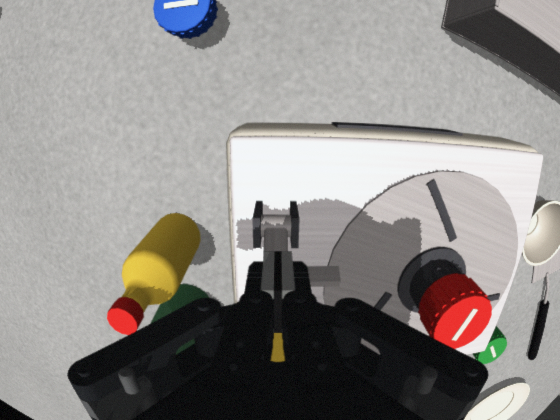

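View pics/s2.png

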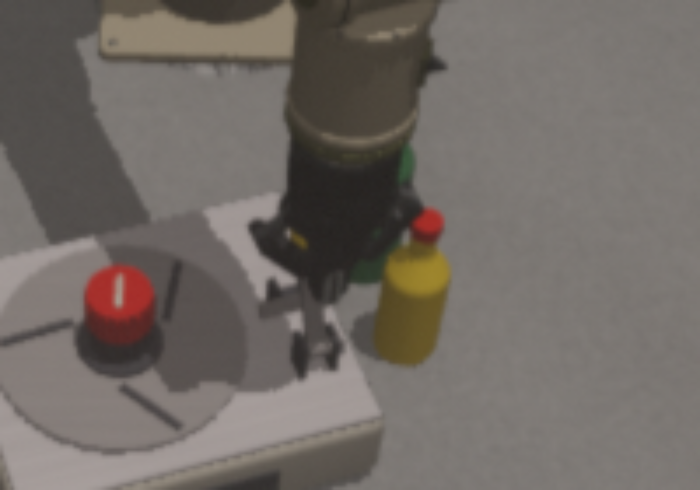

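```bash
python3 -m crank '[[-1,[-0.25,0,0],[0,0,0]],[-1,[-0.25,0,0],[0,0,0]],[-1,[-0.2,0,0],[0,0,0]],[-1,[-0.1,0,0],[0,0,0]],[-1,[-0.13,0,0.1],[0,0,0]]]'
python3 -m crank '[[-1,[-0.12,0,0.1],[0,0,0]],[-1,[-0.07,0,0.15],[0,0,0]],[-1,[-0.07,0,0.15],[0,0,0]],[-1,[-0.03,0,0.12],[0,0,0]],[-1,[-0.03,0,0.1],[0,0,0]]]'
```

```text
clock: 3.35
position: [0.4746, 0.0511, 0.2034]
ee_rot: [0.985, 0.171, 0.002, 0.0]
ft_force: [0.6, 0.8, -0.0]
grip_width: 0.002
clock: 3.85
position: [0.4492, 0.0424, 0.1508]
ee_rot: [0.985, 0.171, -0.0, -0.0]
ft_force: [-0.2, 0.5, 0.7]
grip_width: -0.002
```

```bash
python3 - <<'E'
from h import *
o=manip.get_obs();print(o["position"],o["ft_force"])
cv2.imwrite("pics/w3.png",manip.camera("wrist"))
im=manip.camera("scene")[90:230,240:440];cv2.imwrite("pics/s3.png",cv2.resize(im,None,fx=3.5,fy=3.5))
E
```

```text
[0.44921434 0.04238704 0.15084788] [-0.22604106  0.50069123  0.6934601 ]
```

View pics/w3.png

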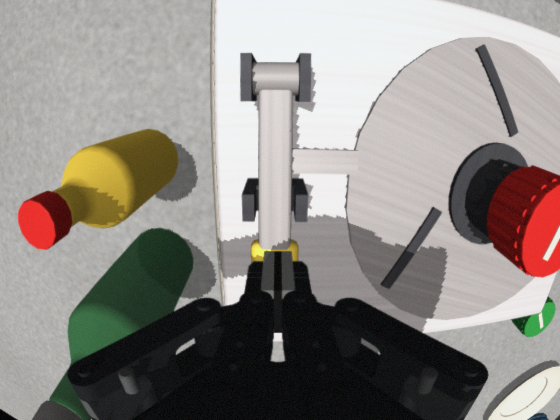

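View pics/s3.png

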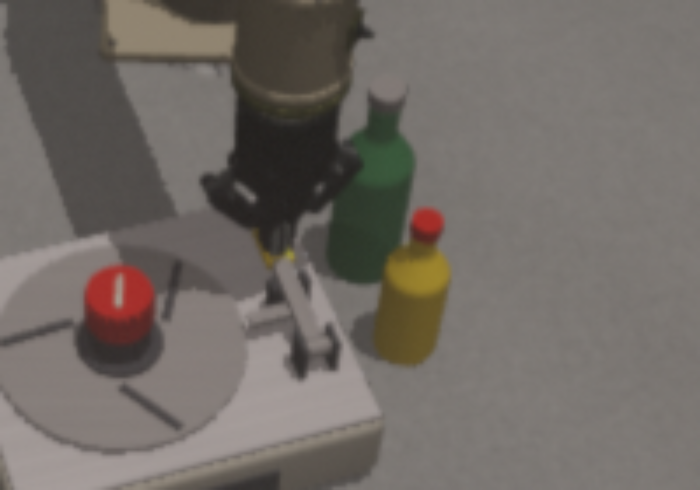

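The bar follows the fingers down and now lies just above the prongs at (277,198). I'll press the last centimetre.

```bash
python3 -m crank '[[-1,[0,0,0.04],[0,0,0]],[-1,[0,0,0.04],[0,0,0]],[-1,[0,0,0.03],[0,0,0]],[-1,[0,0,0.02],[0,0,0]],[-1,[0,0,0],[0,0,0]]]'
```

```text
clock: 4.45
position: [0.4494, 0.0424, 0.1413]
ee_rot: [0.985, 0.171, 0.0, -0.0]
ft_force: [-0.2, 0.2, -0.7]
grip_width: 0.002
```

```bash
python3 -m crank '[[-1,[0,0,0.015],[0,0,0]],[-1,[0,0,0.015],[0,0,0]],[-1,[0,0,0],[0,0,0]],[-1,[0,0,0],[0,0,0]],[-1,[0,0,0],[0,0,0]]]'
python3 -m crank '[[-1,[0,0,0.015],[0,0,0]],[-1,[0,0,0.01],[0,0,0]],[-1,[0,0,0],[0,0,0]],[-1,[0,0,0],[0,0,0]],[-1,[0,0,0],[0,0,0]]]'
```

```text
clock: 4.95
position: [0.4496, 0.0424, 0.1407]
ee_rot: [0.985, 0.171, 0.0, 0.001]
ft_force: [-10.4, -0.6, 24.4]
grip_width: -0.0
clock: 5.45
position: [0.4497, 0.0424, 0.1402]
ee_rot: [0.985, 0.171, -0.0, 0.001]
ft_force: [-21.3, -3.0, 48.9]
grip_width: -0.005
```

```bash
python3 -m crank '[[-1,[0,0,-0.1],[0,0,0]],[-1,[0,0,-0.4],[0,0,0]],[-1,[0,0,-0.5],[0,0,0]],[-1,[0,0,-0.5],[0,0,0]],[-1,[0,0,-0.4],[0,0,0]]]'
python3 - <<'E'
from h import *
o=manip.get_obs();p=o["position"];print(o["ft_force"])
cv2.imwrite("pics/w4.png",manip.camera("wrist"))
r=R.from_quat(o["ee_rot"]);print("to cap (m, tool)",r.inv().apply(np.array([.524,-.078,.25])-p))
E
```

```text
clock: 5.95
position: [0.4495, 0.0425, 0.2913]
ee_rot: [0.985, 0.171, 0.001, 0.0]
ft_force: [-0.1, 0.2, 0.1]
grip_width: 0.001
[-0.14061668  0.24006748  0.1097495 ]
to cap (m, tool) [0.02943223 0.13852925 0.04151273]
```

View pics/w4.png

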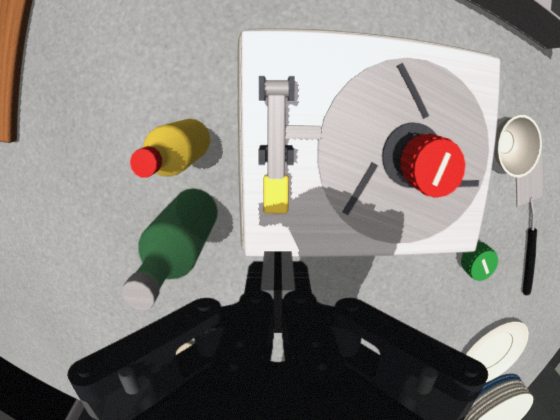

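The bar lies between its prongs at (277,155) and has stayed down. The red knob's top is at about (438,167). Next I'll go over the cap and open the jaws.

```bash
python3 - <<'E'
from h import *
o=manip.get_obs();print(wplane(438,167,.164,o["position"],o["ee_rot"]))
E
python3 -m crank '[[-1,[0.074,0.346,0],[0,0,0]],[-1,[0.074,0.346,0],[0,0,0]],[-1,[0.074,0.346,0],[0,0,0]],[0,[0.074,0.346,0],[0,0,0]],[1,[0.074,0.346,0],[0,0,0]]]'
python3 -m crank '[[1,[0,0,0],[0,0,-0.19]],[1,[0,0,0],[0,0,-0.19]],[1,[0,0,0],[0,0,-0.19]],[1,[0,0,0],[0,0,-0.19]],[1,[0,0,0],[0,0,-0.19]]]'
python3 -m crank '[[1,[0,0,0],[0,0,-0.19]],[1,[0,0,0],[0,0,-0.19]],[1,[0,0,0],[0,0,-0.19]],[1,[0,0,0],[0,0,-0.15]],[1,[0,0,0],[0,0,0]]]'
python3 - <<'E'
from h import *
o=manip.get_obs();print(o["joint_pos"],o["ee_rot"],o["position"])
cv2.imwrite("pics/w5.png",manip.camera("wrist"))
E
```

```text
[ 0.52670401 -0.07781297  0.164     ]
clock: 6.5
position: [0.5244, -0.079, 0.2886]
ee_rot: [0.985, 0.171, -0.0, 0.0]
ft_force: [0.1, 0.0, 1.3]
grip_width: 0.331
clock: 7.0
position: [0.5238, -0.078, 0.2886]
ee_rot: [0.854, 0.521, -0.0, -0.0]
ft_force: [1.0, -0.5, -0.4]
grip_width: 0.996
clock: 7.5
position: [0.5238, -0.078, 0.2886]
ee_rot: [0.676, 0.737, -0.0, -0.0]
ft_force: [0.5, 0.1, 1.0]
grip_width: 0.999
[ 0.73164768  0.16972076 -0.74378249  1.62694133  0.11650367  1.39052894
  0.06041704] [ 6.75931736e-01  7.36964236e-01 -3.97462239e-05 -4.75798657e-05] [ 0.52380108 -0.07803819  0.28863193]
```

View pics/w5.png

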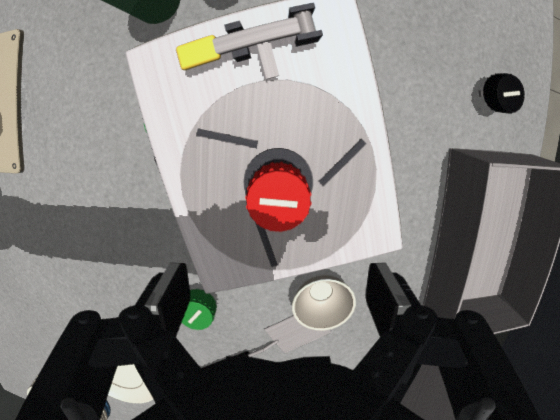

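```bash
python3 - <<'E'
from h import *
o=manip.get_obs();p,q=o["position"],o["ee_rot"];w=wplane(279,200,.164,p,q);print(w, R.from_quat(q).inv().apply(w-p))
im=cv2.imread("pics/w5.png")[130:260,200:360];cv2.imwrite("pics/w5c.png",cv2.resize(im,None,fx=4,fy=4,interpolation=cv2.INTER_CUBIC))
E
```

```text
[ 0.52471785 -0.0757342   0.164     ] [0.00219757 0.00109558 0.12469509]
```

View pics/w5c.png

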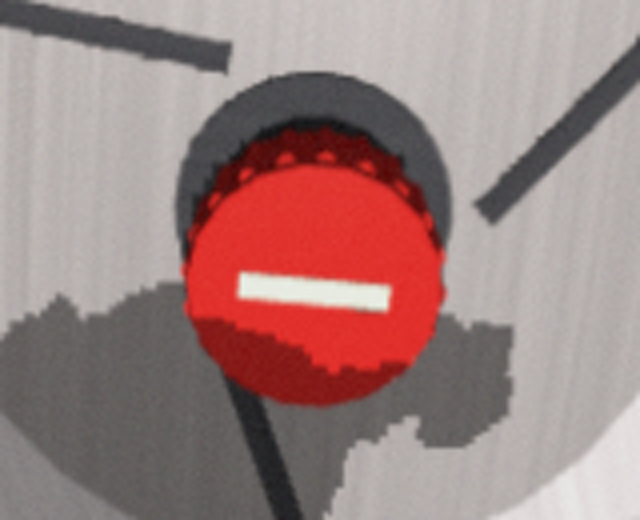

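```bash
python3 -m crank '[[1,[0.015,0.005,0.4],[0,0,0]],[1,[0,0,0.4],[0,0,0]],[1,[0,0,0.4],[0,0,0]],[1,[0,0,0.3],[0,0,0]],[1,[0,0,0.158],[0,0,0]]]'
python3 -m crank '[[0.2,[0,0,0],[0,0,0]],[-0.2,[0,0,0],[0,0,0]],[-1,[0,0,0],[0,0,0]],[-1,[0,0,0],[0,0,0]],[-1,[0,0,0],[0,0,0]]]' 40
python3 - <<'E'
from h import *
o=manip.get_obs();print(o["torque"],o["ft_force"],o["grip_width"])
cv2.imwrite("pics/w6.png",manip.camera("wrist"))
E
```

```text
clock: 8.05
position: [0.5231, -0.0767, 0.1541]
ee_rot: [0.678, 0.735, -0.001, -0.001]
ft_force: [-0.2, 0.1, 0.1]
grip_width: 1.0
clock: 8.55
position: [0.5251, -0.0768, 0.1579]
ee_rot: [0.677, 0.736, 0.001, 0.001]
ft_force: [-0.5, 1.1, 7.3]
grip_width: 0.598
[ 0.13696535  0.27091463 -0.01444795] [-0.51572339  1.0547289   7.33643914] 0.5979040119144541
```

View pics/w6.png

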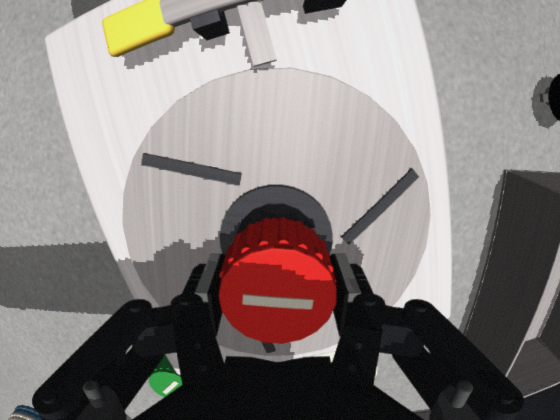

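The knob is gripped at a width of 51 mm, which fits the fluted 52 mm knob. I'll try anticlockwise first, gently.

```bash
python3 -m crank '[[-1,[0,0,-0.015],[0,0,-0.05]],[-1,[0,0,0],[0,0,-0.05]],[-1,[0,0,0],[0,0,-0.05]],[-1,[0,0,0],[0,0,-0.05]],[-1,[0,0,0],[0,0,0]]]'
python3 -c "
from h import *
o=manip.get_obs();print(o['torque'],o['ft_force'],R.from_quat(o['ee_rot']).as_euler('xyz',degrees=True),o['joint_pos'][6],o['tau'][6])"
```

```text
clock: 9.1
position: [0.5242, -0.0769, 0.1579]
ee_rot: [0.617, 0.787, 0.0, 0.0]
ft_force: [-1.2, 0.3, 0.2]
grip_width: 0.594
[ 0.21512629  0.31063218 -1.12268762] [-1.17728338  0.28600946  0.1557072 ] [ 1.79971700e+02 -7.58799589e-03  1.03761839e+02] 0.1366356991264376 1.8211203441023827
```

```bash
python3 -m crank '[[-1,[0,0,0],[0,0,-0.05]],[-1,[0,0,0],[0,0,-0.05]],[-1,[0,0,0],[0,0,-0.05]],[-1,[0,0,0],[0,0,0]],[-1,[0,0,0],[0,0,0]]]'
python3 -c "
from h import *
o=manip.get_obs();print(o['torque'],o['ft_force'],R.from_quat(o['ee_rot']).as_euler('xyz',degrees=True),o['joint_pos'][6],o['tau'][6])
cv2.imwrite('pics/w7.png',manip.camera('wrist'))"
```

```text
clock: 9.6
position: [0.5249, -0.0795, 0.158]
ee_rot: [0.571, 0.821, -0.001, 0.002]
ft_force: [3.8, -7.8, -2.3]
grip_width: 0.595
[-1.71433549 -0.72317067 -0.98869561] [ 3.80192189 -7.76100259 -2.31292553] [179.93688679   0.20064726 110.33059129] 0.24807093010343675 1.0304740816354752
```

View pics/w7.png

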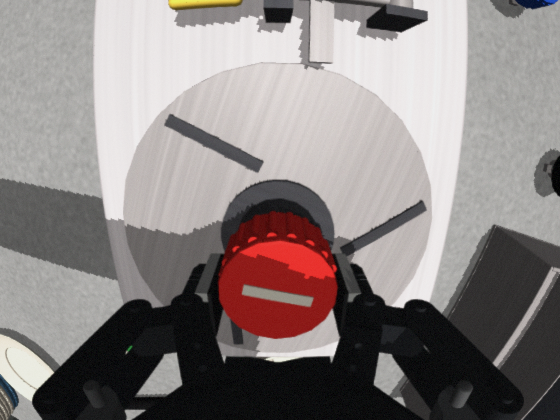

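The line relative to the fingers went from 5° to 9°, so the knob slipped about 4° against a 1 N m reaction. That is a hard stop after roughly 10°, so the thread appears to be left-handed. I'll turn it clockwise.

```bash
python3 -m crank '[[-1,[0,0,0],[0,0,0.1]],[-1,[0,0,0],[0,0,0.1]],[-1,[0,0,0],[0,0,0.1]],[-1,[0,0,0],[0,0,0.1]],[-1,[0,0,0],[0,0,0.1]]]'
python3 -m crank '[[-1,[0,0,0],[0,0,0.1]],[-1,[0,0,0],[0,0,0.1]],[-1,[0,0,0],[0,0,0.1]],[-1,[0,0,0],[0,0,0.1]],[-1,[0,0,0],[0,0,0]]]'
python3 -c "
from h import *
o=manip.get_obs();print(o['torque'],o['ft_force'],R.from_quat(o['ee_rot']).as_euler('xyz',degrees=True),o['joint_pos'][6],o['tau'][6])
cv2.imwrite('pics/w8.png',manip.camera('wrist'))"
```

```text
clock: 10.15
position: [0.5246, -0.0776, 0.158]
ee_rot: [0.72, 0.694, -0.0, 0.001]
ft_force: [1.6, -3.2, -0.9]
grip_width: 0.596
clock: 10.65
position: [0.5245, -0.0771, 0.158]
ee_rot: [0.819, 0.573, 0.0, 0.001]
ft_force: [-0.7, -0.7, 2.1]
grip_width: 0.598
[-0.40194975 -0.05408698 -0.10405996] [-0.73035635 -0.74347613  2.09989356] [1.79917299e+02 3.38014498e-02 6.99775681e+01] -0.4304090281664394 -1.3440246507525444
```

View pics/w8.png

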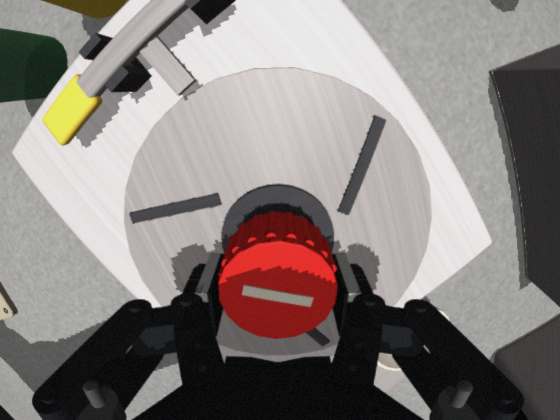

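The cap now follows freely: the line is unchanged relative to the fingers and the torque is about 0.1 N m. It has turned about 29° clockwise from its start, so I'll turn it about 63° more.

```bash
python3 -m crank '[[-1,[0,0,0],[0,0,0.14]],[-1,[0,0,0],[0,0,0.14]],[-1,[0,0,0],[0,0,0.14]],[-1,[0,0,0],[0,0,0.14]],[-1,[0,0,0],[0,0,0.14]]]'
python3 -m crank '[[-1,[0,0,0],[0,0,0.14]],[-1,[0,0,0],[0,0,0.14]],[-1,[0,0,0],[0,0,0.14]],[-1,[0,0,0],[0,0,0.14]],[-1,[0,0,0],[0,0,0.14]]]'
python3 -c "
from h import *
o=manip.get_obs();print(o['torque'],o['ft_force'],R.from_quat(o['ee_rot']).as_euler('xyz',degrees=True),o['joint_pos'][6],o['tau'][6])
cv2.imwrite('pics/w9.png',manip.camera('wrist'))"
```

```text
clock: 11.2
position: [0.524, -0.0779, 0.1579]
ee_rot: [0.944, 0.329, -0.0, 0.001]
ft_force: [-1.6, -4.7, 3.4]
grip_width: 0.597
clock: 11.7
position: [0.5234, -0.0775, 0.1579]
ee_rot: [0.998, 0.061, -0.001, 0.001]
ft_force: [-6.0, -2.7, 7.4]
grip_width: 0.594
[-0.54247496  1.49413044  0.14380425] [-6.01402988 -2.71008615  7.37877343] [1.79931334e+02 9.72244130e-02 6.94588814e+00] -1.4950174422954718 2.0765188336372375
```

View pics/w9.png

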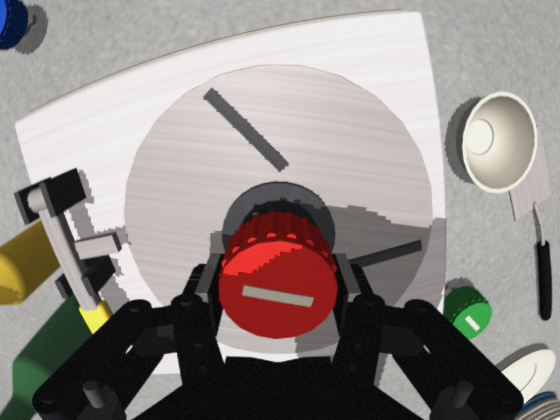

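```bash
python3 -m crank '[[-1,[0,0,-0.03],[0,0,0]],[-1,[0,0,-0.03],[0,0,0]],[-1,[0,0,-0.05],[0,0,0]],[-1,[0,0,-0.05],[0,0,0]],[-1,[0,0,0],[0,0,0]]]'
python3 -c "
from h import *
o=manip.get_obs();print(o['torque'],o['ft_force'])
cv2.imwrite('pics/w10.png',manip.camera('wrist'))"
```

```text
clock: 12.25
position: [0.5237, -0.0776, 0.1706]
ee_rot: [0.998, 0.062, -0.0, 0.0]
ft_force: [-3.7, -5.4, 2.2]
grip_width: 0.596
[-1.21614695  1.03881388  0.03653161] [-3.73914799 -5.41184603  2.16028677]
```

View pics/w10.png

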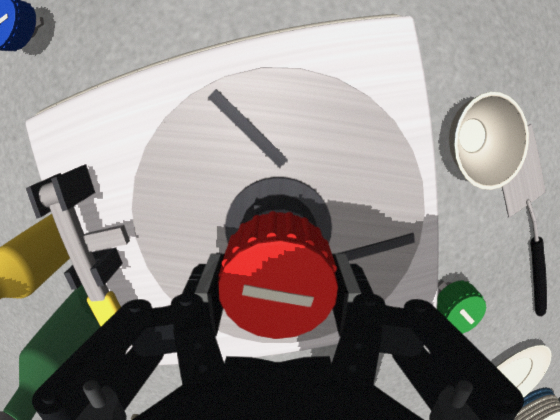

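The cap rises with the gripper at low force, so I'll keep lifting.

```bash
python3 -m crank '[[-1,[0,0,-0.1],[0,0,0]],[-1,[0,0,-0.15],[0,0,0]],[-1,[0,0,-0.2],[0,0,0]],[-1,[0,0,-0.2],[0,0,0]],[-1,[0,0,-0.15],[0,0,0]]]'
python3 -m crank '[[-1,[0,0,0],[0,0,0]],[-1,[0,0,0],[0,0,0]],[-1,[0,0,0],[0,0,0]],[-1,[0,0,0],[0,0,0]],[-1,[0,0,0],[0,0,0]]]'
python3 -c "
from h import *
o=manip.get_obs();print(o['torque'],o['ft_force'],o['joint_velocities'].round(4))
cv2.imwrite('pics/w11.png',manip.camera('wrist'))
s=manip.camera('scene');cv2.imwrite('pics/s11.png',cv2.resize(s[90:240,130:410],None,fx=2.8,fy=2.8))
cv2.imwrite('pics/t11.png',manip.camera('top'))"
```

```text
clock: 12.8
position: [0.5249, -0.0758, 0.2363]
ee_rot: [0.998, 0.063, 0.001, -0.0]
ft_force: [-0.1, 0.2, -2.9]
grip_width: 0.595
clock: 13.3
position: [0.5239, -0.0767, 0.2337]
ee_rot: [0.998, 0.062, -0.0, -0.0]
ft_force: [-0.0, -0.0, -1.4]
grip_width: 0.592
[ 0.05667596 -0.03189575 -0.03219961] [-0.03825273 -0.03633961 -1.36911852] [ 0.0003 -0.0022 -0.0003 -0.0034 -0.0006  0.0024  0.0012]
```

View pics/w11.png

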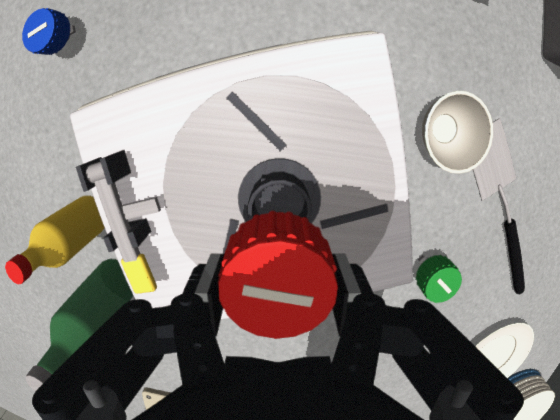

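View pics/s11.png

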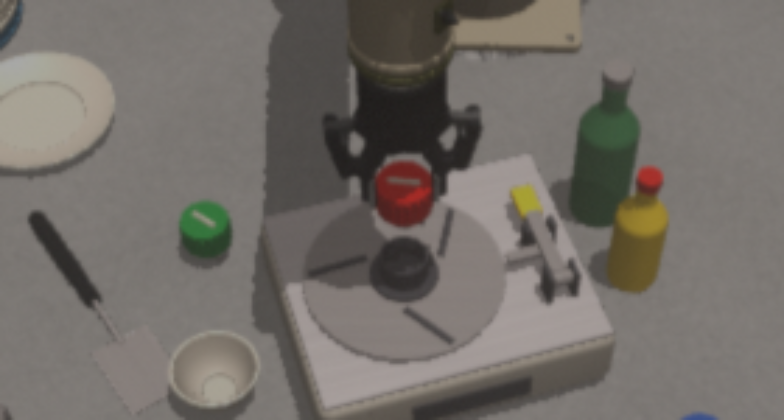

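View pics/t11.png

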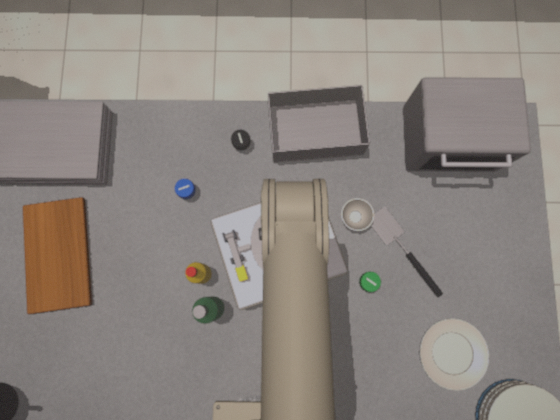

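```bash
python3 -c "
from h import *
print(proj('scene',np.array([.524,-.077,.240])), (130+404/2.8,90+184/2.8))
# bar tip pad top, closed
for z in (.119,.125,.131): print(z,proj('scene',np.array([.440,.041,z])))
print('pad seen',(130+526/2.8,90+201/2.8))
print(manip.hand_in())"
```

```text
[273.17836954 153.92104743] (274.28571428571433, 155.71428571428572)
0.119 [317.09191834 160.43377675]
0.125 [317.21744935 159.04434637]
0.131 [317.34385583 157.64522576]
pad seen (317.8571428571429, 161.78571428571428)
the job is handed in; nothing more can be done
None
```

The slicer's disc is locked, the red cap is off its hub and held still above it, and I have handed the job in. No verdict is reported back.

- **Lock bar:** I swung it down with the closed fingers until it met a hard stop, with about 49 N on the fingers. Pictures afterwards show it lying between its prongs. The pad's place in the scene picture fits the closed height to within 1–2 pixels.
- **Cap:** Anticlockwise, it stopped after roughly 10° at about 1 N m and slipped about 4° in the fingers, so the thread is left-handed. I turned it about 92° clockwise from its start, which went freely, then lifted it straight up.
- **At hand-in:** The clock read about 13.5 s.
    - **Height:** The tool rose 76 mm, so the cap's underside should be about that far above the rim. The cap in the scene picture fits that height to about 2 pixels.
    - **Hold:** The cap is upright, over the hub and still in the grip, and the tool reads only a 1.4 N downward load.
- **Bystanders:** The bowl, bottles and spatula look unmoved in the last pictures.

No check failed. Position estimates for the cap and hinge from the different cameras disagreed by 2–8 mm, which did no harm.

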